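# Set a board against the fence and stop of a sawing board

## Robot

A 7-joint arm with a two-finger parallel gripper is mounted at the origin on the work surface. World frame = base frame: x ahead of the robot, y to its left, z up, the work surface at z = 0. Lengths are in m, angles in rad, forces in N, time in s.
With the tool pointing down it reaches from about 0.425 to 1.025 m from the base axis. Payload 9.4 kg.
Tool frame: the origin (TCP) lies at the very end of the fingers, on their centre line; the grasp point (between the pads) lies 19 mm behind it; z points along the fingers, y is the line along which they close (so a half turn about z gives the same grasp; the last joint's range is limited). The gripper opens to 85 mm and grips with 20 to 120 N. Pads are 22 mm wide; open, the fingers measure 114 mm over their backs; the gripper's body (76 mm by 85 mm) begins 54 mm behind the grasp point. The pads swing forward as they close: fully open they stand 13 mm farther back than shut.
Start: joints at [1.143, 0.599, -0.003, 1.599, 0.002, 0.943, -0.08], TCP at [0.249, -0.681, 0.231] pointing down, gripper open.
Joint ranges: [-2.57, 2.57], [-0.35, 1.97], [-1.29, 1.29], [0.11, 2.56], [-1.05, 4.19], [0.11, 1.86], [-2.63, 2.63]. Speed limits (rad/s): [2.22, 2.22, 3.01, 3.01, 3.14, 3.14, 3.14].

## Interface

Orientations are given as a unit quaternion [w, x, y, z].
In Python, from bench import * gives the robot as it stands.
- The arm moves only by the shell command python3 -m creep 'ROWS'. ROWS is JSON, a list that holds one entry, the list of rows, each a list of 5 numbers: the shift along the tool's x, y, z in m, then the turn about the tool's z in rad, then the opening in per cent of the stroke, from 0 (shut) to 100 (fully open). A call has 1 to 12 rows; each row shifts and turns the commanded pose from where the row before left it, along the tool's axes as they then stand; what a row does not reach is not made up. A row lasts 1/8 s, in which the tool goes at most 62.5 mm and 10.7 degrees, less where a joint would pass 70% of its speed; a pose out of reach is approached as far as the arm can. A call is refused whole if a number of a shift passes 0.0625 or a number of a turn 0.188, either way. A call with a gripper value outside its range is refused whole. The fingers move at their own pace and stop on an object; the grip force is fixed at half the most. Time passes only in rows, so rows that do not move let the fingers close. It gives the time, the measured TCP pose, the force, the opening and the grip force at its end, in the units of the state.
- get_obs(): the state, without advancing time (a new reading comes with each control period).
- read_camera(name): name is "side" or "top"; returns the picture (384x512x3 uint8, blue, green, red); there is no depth.
- camera_info(name): a dict with "mtx" (3x3 intrinsics, pixels), "R" (3x3) and "t" (3): a world point X has camera coordinates R X + t. Camera axes: x right, y down, z forward; pixel columns grow to the right and rows downward; lengths in m; the calibration is good to about 2 mm. A picture is of the moment at which its call begins. camera_info takes no time and is no camera call.
- close_job(): hands the job in; it is judged then, once.
Trained networks look in the newest picture that a camera, given by its name, has taken for a name from the list of things; names that differ only in an ending like _2 or _b are one class to them, and where a whole thing is asked for, a point or a joint stands for the part that bears it (a point fixed in the world has none). Each returns a list of dicts, best first, with "p" (0 to 1); they miss things now and then, are a little off and sometimes report something else, mostly with a low value. They report only what shows in the picture. A call takes as long as a camera call. They do not tell look-alikes from the thing itself.
- look_for(camera, query): "point" ([x, y, z] in m, in the coordinates of the camera as it stood for that picture, good to about 4 mm: the middle of the surface that is visible of it).
- trace(camera, query): "mask" (384x512 bool, what is visible of it).
- mark_of(camera, query): "point" ([x, y, z] in m, in the coordinates of the camera as it stood for that picture, good to about 4 mm: a listed point, or the origin of a listed thing).
The state is a dict: "clock": time; "joints": joint angles; "qvel": joint speeds; "effort": joint torques, N m; "tool_pos": TCP position; "orientation": TCP orientation; "force": force on the tool from outside, world axes, zero at the start; "moment": the same for the moment, N m; "width": opening from 0.0 (shut) to 1.0 (fully open); "grip_force": force on a finger pad.
Only numpy, scipy, OpenCV 4.12 (cv2) and the standard library are available. Lean on these libraries where they do the work, as an engineer would, in place of code of your own. Each camera call takes 0.05 s, during which the arm holds its last target. There are 200 camera calls.

## Task

Set the flat MDF board up for its saw cut on the plywood sawing board: push it with the fingertips until its long edge lies flush along the wooden fence and its end butts against the aluminium length stop. Slide it only, never lift it or tip it up, and do not shove so hard that the stop slips from its setting. Leave the offcut, saw, try square and pencil tin where they are, and finish clear of everything.

Things in the scene. Friction and masses are not known exactly. Their poses are not given: they have to be found in the camera images.
- jig: Sawing board, fixed on the bench: plywood bed, top 18 mm above the origin, which lies on the bench. Bed spans x -150 to 110, y -230 to 230 mm. Beech fence along the far side: front face at x = 85 mm, facing -x, 40 mm higher than the bed. Saw kerf (dark line) at y = 10 mm. x points away from the robot to the fence, y along the fence to the stop.
- stop_face (a point): Middle of the face of the aluminium length stop: an arm 14 mm thick standing 60 mm out from the fence, on a saddle with a black knob (top 87 mm above bench). Point: 30 mm before the fence, 9 mm above the bed, at y = 90 to 150 mm of the sawing board. Face looks to -y; axes as the sawing board. Clamped by friction; slips along the fence above about 40 N.
- board: The work: a loose flat MDF board, 100 mm (its x) by 180 mm (its y) by 18 mm thick, about 0.24 kg, lying flat on the bed between the fence and the robot, somewhat askew, its +y end towards the stop. Origin: centre of its underside. In place, its far long edge (+x side) lies on the fence and its +y end on the stop.
- offcut: Bystander: small loose MDF offcut, 38 x 60 x 18 mm, on the near corner of the bed on the stop's side. Origin: centre of its underside.
- saw: Bystander: tenon saw lying flat on the bench to the left of the sawing board, about 330 mm long (along its x, blade to +x, wooden handle to -x), 105 mm wide, 22 mm high. Origin: on the bench, 125 mm from the handle end.
- square: Bystander: try square lying on the bench at the near right, wooden stock 115 mm long along its x, steel blade 150 mm along its +y, 16 mm high. Origin: centre of the underside of the stock.
- tin: Bystander: round tin of pencils, diameter 74 mm, tin 100 mm high and pencils up to about 180 mm, standing on the bench to the right of the sawing board. Origin: centre of its underside.
Mind the look-alikes: they are no part of the job. Leave any blue or orange look-alike of the board alone.

How it is judged:
By the outcome, as a careful person would: the job done as asked, in the order asked, and still so for the second after the job is handed in, with the robot touching nothing.
It also fails if it takes over 58 s, if anything falls off the work surface, if the arm or the gripper's body presses on something with over 40 N, if the wrist force passes 120 N, or if a joint passes its speed limit or range.

## Working session

There is one attempt and no reset: what is moved stays moved. The work goes in short steps, Python scripts to look and compute and a shell command to move; the robot and the scene stay as the last step left them, time stands still between calls to the robot, and variables do not carry over. Pictures are saved under pics/ and viewed, at most 10 in all, crops included, and the job is handed in when it is done.

```bash
mkdir -p pics; cat > h.py <<'E'
from bench import *
import numpy as np, cv2
def world(cam,p):
    i=camera_info(cam); return np.array(i["R"]).T@(np.array(p)-np.array(i["t"]).ravel())
def plane(cam,uv,z):
    i=camera_info(cam);R=np.array(i["R"]);t=np.array(i["t"]).ravel()
    d=R.T@np.linalg.inv(np.array(i["mtx"]))@np.array([uv[0],uv[1],1.]);c=-R.T@t
    return c+d*(z-c[2])/d[2]
def rect(cam,mask,z):
    c=max(cv2.findContours(mask.astype(np.uint8),0,1)[0],key=cv2.contourArea)[:,0]
    w=np.array([plane(cam,p,z)[:2] for p in c])*1000
    return cv2.minAreaRect(w.astype(np.float32))
E
python3 - <<'E'
from h import *
np.set_printoptions(precision=4,suppress=True)
ims=[]
for c in("top","side"):
    im=read_camera(c);cv2.imwrite(f"pics/{c}0.png",im)
    for q in("jig","stop_face","board","offcut","saw","square","tin"):
        print(c,q,[(round(r["p"],2),world(c,r["point"])) for r in mark_of(c,q)[:3]])
for r in trace("top","board")[:3]: print(r["p"],rect("top",r["mask"],.036),r["mask"].sum())
o=get_obs();print(o["clock"],o["tool_pos"],o["orientation"],o["force"])
E
```

```text
top jig [(0.78, array([ 0.6045, -0.0631, -0.0023])), (0.59, array([0.5325, 0.4599, 0.0024]))]
top stop_face [(0.8, array([0.6697, 0.0546, 0.0282])), (0.15, array([0.5087, 0.117 , 0.0179]))]
top board [(0.98, array([ 0.5629, -0.1364,  0.0172])), (0.66, array([ 0.4074, -0.5801, -0.0002]))]
top offcut [(0.81, array([0.5093, 0.1173, 0.016 ]))]
top saw [(0.84, array([0.5297, 0.4611, 0.0007]))]
top square [(0.98, array([ 0.3716, -0.4309,  0.0041]))]
top tin [(0.84, array([ 0.6038, -0.4759, -0.003 ]))]
side jig [(0.96, array([ 0.6018, -0.0612,  0.0017]))]
side stop_face [(0.63, array([ 0.5659, -0.1344,  0.02  ]))]
side board [(0.97, array([ 0.4027, -0.5752, -0.0007])), (0.92, array([ 0.2557, -0.2381,  0.0043])), (0.66, array([ 0.5641, -0.1396,  0.0221]))]
side offcut [(0.56, array([0.5118, 0.1114, 0.0233]))]
side saw [(0.94, array([ 0.5249,  0.4689, -0.0003]))]
side square [(0.73, array([ 0.3712, -0.4357,  0.0012]))]
side tin [(0.93, array([ 0.6032, -0.4784, -0.0017]))]
0.95 ((403.3595275878906, -568.6185913085938), (102.94796752929688, 180.98040771484375), 51.08274841308594) 1870
0.88 ((562.2716064453125, -137.3524932861328), (184.80001831054688, 109.8311538696289), 84.37882232666016) 1855
0.58 ((253.88766479492188, -233.55404663085938), (102.4939956665039, 177.6888885498047), 70.45866394042969) 1886
0.85 [ 0.2492 -0.6808  0.2313] [ 0.      0.9847  0.1745 -0.    ] [-0.027  -0.1844  0.087 ]
```

View pics/top0.png

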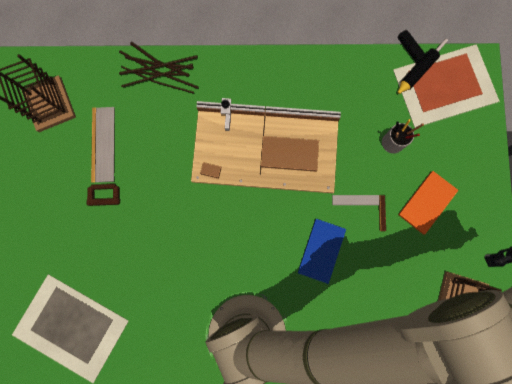

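View pics/side0.png

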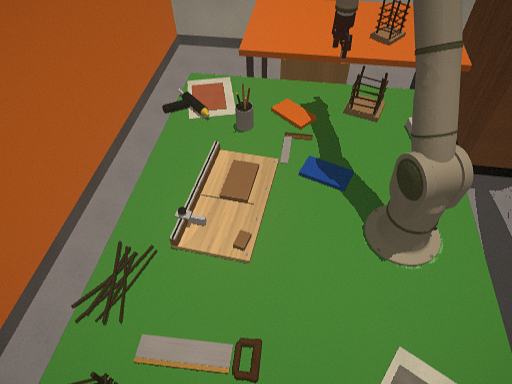

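The top picture shows the brown work board at about (290,154) on the bed. The fence runs from (197,105) to (340,116), the stop arm is at (227,115), and the offcut is at (210,171). The blue (322,251) and orange (428,202) boards are look-alikes. Next I'll refine the yaws.

```bash
python3 - <<'E'
from h import *
np.set_printoptions(precision=4,suppress=True)
im=read_camera("top")
cv2.imwrite("pics/c.png",cv2.resize(im[95:200,185:345],None,fx=5,fy=5,interpolation=cv2.INTER_CUBIC))
for r in trace("top","jig")[:1]: print(r["p"],rect("top",r["mask"],.018),r["mask"].sum())
for n in range(3):
  read_camera("top")
  print([(r["p"],world("top",r["point"])) for q in("jig","stop_face","board") for r in mark_of("top",q)[:1]])
for uv in((0,0),(159,104)): print(plane("top",(185+uv[0],95+uv[1]),.036))
i=camera_info("top");print(-np.array(i["R"]).T@np.array(i["t"]).ravel())
E
```

```text
0.93 ((598.66259765625, -59.189605712890625), (468.36676025390625, 287.38897705078125), 85.19891357421875) 9494
[(0.71, array([ 0.6067, -0.0625, -0.0008])), (0.64, array([0.6691, 0.0583, 0.0275])), (0.96, array([ 0.2584, -0.2372,  0.001 ]))]
[(0.93, array([ 0.6059, -0.064 , -0.0007])), (0.56, array([0.6723, 0.0566, 0.0268])), (0.82, array([ 0.4036, -0.5772,  0.0015]))]
[(0.57, array([ 0.6035, -0.0644, -0.0031])), (0.79, array([0.6713, 0.0524, 0.0262])), (0.77, array([ 0.2575, -0.239 , -0.0016]))]
[0.7581 0.2007 0.036 ]
[ 0.4141 -0.3062  0.036 ]
[ 0.2435 -0.0577  1.4572]
```

View pics/c.png

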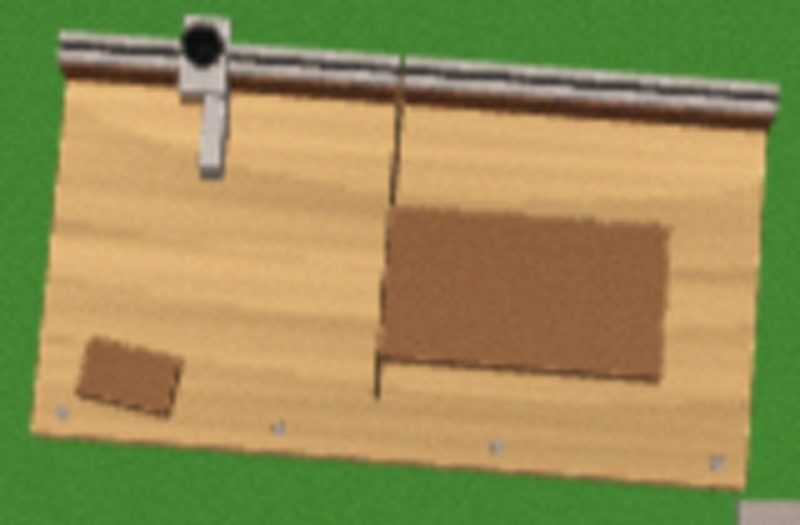

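The crop shows:
- **Fence foot:** (65,82) to (768,128).
- **Near bed edge:** (33,433) to (743,488).
- **Board's far edge:** (390,207) to (668,227).
- **Stop arm's face:** x≈221, y 95–175.

```bash
cat >> h.py <<'E'
def cp(x,y,z,s=5,u0=185,v0=95): return plane("top",(u0+(x+.5)/s-.5,v0+(y+.5)/s-.5),z)[:2]*1000
E
python3 - <<'E'
from h import *
np.set_printoptions(precision=1,suppress=True)
P=dict(fL=(65,82,.018),fR=(768,128,.018),nL=(33,433,.018),nR=(743,488,.018),bFL=(390,207,.036),bFR=(668,227,.036),bNL=(380,354,.036),bNR=(660,378,.036),sT=(228,100,.036),sB=(221,175,.036),off=(130,375,.036))
W={k:cp(*v) for k,v in P.items()}
for k,v in W.items(): print(k,v)
ang=lambda a,b:np.degrees(np.arctan2(*(W[a]-W[b])))
print("yaw(-)",ang('fL','fR'),ang('nL','nR'),ang('bFL','bFR'),ang('bNL','bNR'))
y=-np.radians((ang('fL','fR')+ang('nL','nR'))/2);R=np.array([[np.cos(y),-np.sin(y)],[np.sin(y),np.cos(y)]])
mid=(W['fL']+W['fR']+W['nL']+W['nR'])/4
o=mid-R@np.array([(85-150)/2,0]); print("jig o",o,np.degrees(y))
for k,v in W.items(): print(k,R.T@(v-o))
E
```

```text
fL [709.6 161.4]
fR [ 675.2 -298.4]
nL [476.3 178.2]
nR [ 438.3 -275.6]
bFL [619.1 -51.6]
bFR [ 604.7 -229.6]
bNL [523.  -44.8]
bNR [ 506.5 -222.3]
sT [690.9  52.9]
sB [641.   57.1]
off [510.4 114.2]
yaw(-) 4.282359064540123 4.790921704613514 4.6092124892027915 5.327140759907835
jig o [607.2 -61.2] -4.536640384576819
fL [ 84.4 230. ]
fR [  86.5 -231.1]
nL [-149.5  228.3]
nR [-151.5 -227.2]
bFL [11.  10.5]
bFR [  10.8 -168.1]
bNL [-85.2   9.6]
bNR [ -87.7 -168.6]
sT [ 74.4 120.3]
sB [ 24.3 120.6]
off [-110.4  167.1]
```

```bash
python3 -m creep '[[[0,0,0,0.143,45],[0,0,0,0.143,45],[0,0,0,0.142,45],[0.0187,-0.0566,0,0,45],[0.0187,-0.0566,0,0,45],[0.0187,-0.0566,0,0,45],[0.0187,-0.0566,0,0,45],[0.0187,-0.0566,0,0,45],[0.0187,-0.0566,0,0,45],[0.0187,-0.0566,0,0,45],[0.0187,-0.0566,0,0,45],[0.0187,-0.0566,0,0,45]]]'
```

```text
clock: 3.05
tool_pos: [0.457, -0.1842, 0.2316]
orientation: [0.0, 0.999, -0.039, 0.001]
force: [0.5, -0.9, 0.0]
width: 0.449
grip_force: 0.0
```

```bash
python3 -m creep '[[[0.0188,-0.0546,0,0,45],[0,0,0.05,0,45],[0,0,0.05,0,45],[0,0,0.05,0,45],[0,0,0.03,0,45],[0,0,0.015,0,45],[0,0,0.01,0,45],[0,0,0.005,0,45],[0,0,0,0,45]]]'; python3 - <<'E'
from h import *
im=read_camera("top")
a=cv2.resize(im[95:200,185:345],None,fx=4,fy=4,interpolation=cv2.INTER_CUBIC)
s=read_camera("side");b=cv2.resize(s[140:265,165:285],None,fx=4,fy=4,interpolation=cv2.INTER_CUBIC)
cv2.imwrite("pics/d1.png",b);cv2.imwrite("pics/d2.png",a);print(get_obs()["force"])
E
```

```text
clock: 4.18
tool_pos: [0.4795, -0.133, 0.0217]
orientation: [0.0, 0.999, -0.039, 0.0]
force: [-0.7, -0.6, 0.1]
width: 0.453
grip_force: 0.0
[-0.50985932  0.5125812   0.25589073]
```

View pics/d1.png

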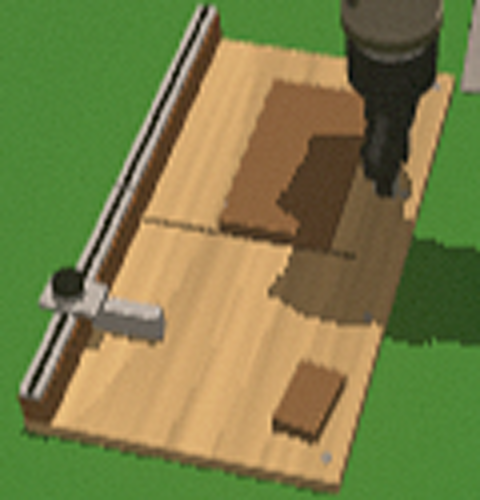

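The side crop shows the fingertips just above the bed at (385,190), behind the board's near edge and clear of it. Now I'll push towards the fence.

```bash
python3 -m creep '[[[0.01,0,0,0,45],[0.008,0,0,0,45],[0.008,0,0,0,45],[0.008,0,0,0,45],[0.008,0,0,0,45],[0.008,0,0,0,45],[0.008,0,0,0,45],[0.008,0,0,0,45],[0.008,0,0,0,45],[0.006,0,0,0,45],[0.004,0,0,0,45],[0,0,0,0,45]]]'; python3 - <<'E'
from h import *
im=read_camera("top")
a=cv2.resize(im[95:200,185:345],None,fx=4,fy=4,interpolation=cv2.INTER_CUBIC)
s=read_camera("side");b=cv2.resize(s[140:265,165:285],None,fx=4,fy=4,interpolation=cv2.INTER_CUBIC)[:420]
cv2.imwrite("pics/e.png",np.hstack([b[:,:300],cv2.resize(a,(500,328))[:,:].copy() if 0 else cv2.copyMakeBorder(a[:,150:640],0,0,0,0,0)]) if b.shape[0]==a.shape[0] else cv2.copyMakeBorder(a,0,0,0,0,0))
E
```

```text
clock: 5.78
tool_pos: [0.5637, -0.1395, 0.0213]
orientation: [0.0, 0.999, -0.039, 0.001]
force: [-0.8, -0.2, -0.0]
width: 0.45
grip_force: 0.0
```

View pics/e.png

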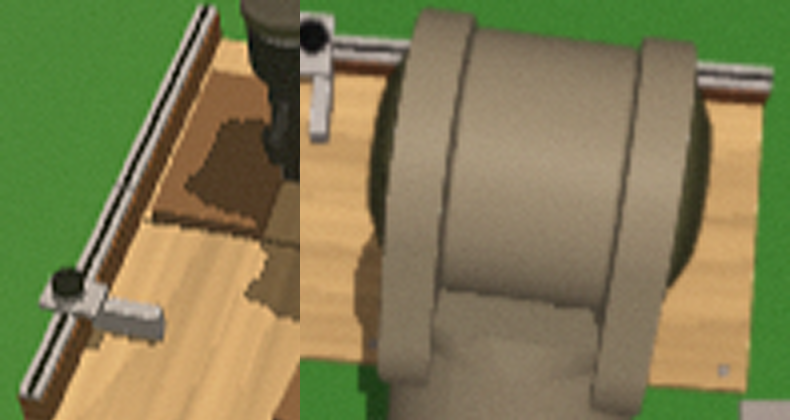

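The board's far edge now nearly reaches the fence foot: side crop, left edge at (155,215), with a gap of a few millimetres. I'll creep on until the force rises.

```bash
python3 -m creep '[[[0.003,0,0,0,45],[0.002,0,0,0,45],[0.002,0,0,0,45],[0.001,0,0,0,45]]]'; python3 -m creep '[[[0.0015,0,0,0,45],[0.0015,0,0,0,45]]]';
```

```text
clock: 6.38
tool_pos: [0.5703, -0.14, 0.0213]
orientation: [-0.0, 0.999, -0.039, -0.001]
force: [-4.9, 0.1, 3.9]
width: 0.451
grip_force: 2.4
clock: 6.62
tool_pos: [0.5736, -0.1403, 0.0212]
orientation: [-0.0, 0.999, -0.039, -0.0]
force: [-9.2, 1.0, 6.4]
width: 0.45
grip_force: 4.6
```

```bash
python3 -m creep '[[[-0.01,0,0,0,45],[-0.01,0,-0.01,0,45],[0,0,-0.05,0,45],[0.027,0.0395,0,0,45],[0.027,0.0395,0,0,45],[0.027,0.0395,0,0,45],[0,0,0,-0.1745,45],[0,0,0,-0.1745,45],[0,0,0,-0.1745,45],[0,0,0,-0.1745,45],[0,0,0,-0.1745,45],[0,0,0,-0.1745,45]]]'; python3 -m creep '[[[0,0,0,-0.1745,45],[0,0,0,-0.1745,45],[0,0,0,-0.1745,45],[0,0,0,0,45]]]'
python3 - <<'E'
from h import *
im=read_camera("top")
cv2.imwrite("pics/f.png",cv2.resize(im[95:200,185:345],None,fx=5,fy=5,interpolation=cv2.INTER_CUBIC))
p=get_obs()["tool_pos"]*np.array(1000) if 0 else np.array(get_obs()["tool_pos"])*1000
c,s=.9969,-.0785;v=p[:2]-[606,-62];print("jig",c*v[0]+s*v[1],-s*v[0]+c*v[1],p,get_obs()["joints"])
E
```

```text
clock: 8.12
tool_pos: [0.6255, -0.2633, 0.082]
orientation: [0.001, 0.883, 0.469, 0.0]
force: [0.0, -0.1, -0.0]
width: 0.45
grip_force: 0.0
clock: 8.62
tool_pos: [0.6253, -0.2635, 0.0817]
orientation: [0.0, 0.735, 0.679, 0.0]
force: [-0.1, -0.5, 0.7]
width: 0.453
grip_force: 0.0
jig 35.12874112081688 -199.28343917292386 [ 625.37663731 -263.4289349    81.66510852] [ 0.57179603  0.74695751 -0.40901011  1.80240685  0.44205409  0.68321671
 -0.16942262]
```

View pics/f.png

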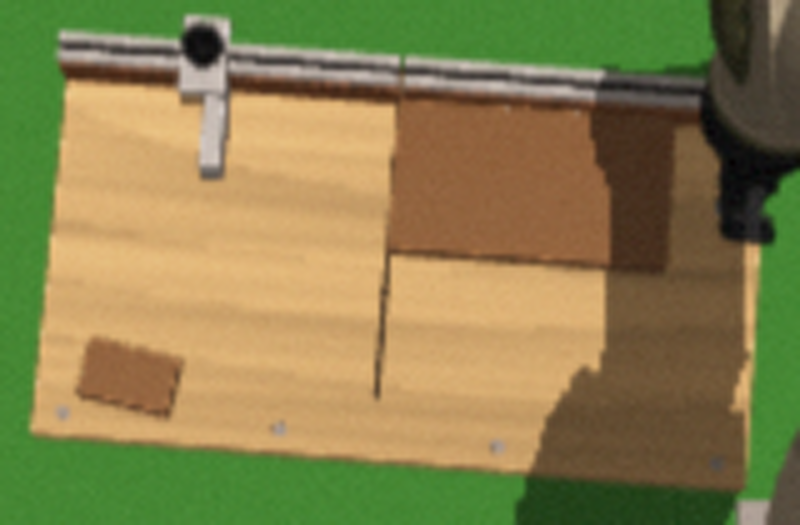

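The board lies along the fence, with its ends at x≈393 and 668. The fingers sit beyond its −y end at (745,215). I'll lower them and push along the fence.

```bash
python3 -m creep '[[[0,0,0.03,0,45],[0,0,0.02,0,45],[0,0,0.0105,0,45],[0,0,0,0,45]]]'; python3 -m creep '[[[0.01,0,0,0,45],[0.008,0,0,0,45],[0.009,0,0,0,45],[0.01,0,0,0,45],[0.01,0,0,0,45],[0.01,0,0,0,45],[0.01,0,0,0,45],[0.01,0,0,0,45],[0.01,0,0,0,45],[0.01,0,0,0,45],[0.01,0,0,0,45],[0.003,0,0,0,45]]]'; python3 - <<'E'
from h import *
im=read_camera("side")
cv2.imwrite("pics/g.png",cv2.resize(im[140:240,165:285],None,fx=6,fy=6,interpolation=cv2.INTER_CUBIC))
p=np.array(get_obs()["tool_pos"])*1000
c,s=.9969,-.0785;v=p[:2]-[606,-62];print("jig",c*v[0]+s*v[1],-s*v[0]+c*v[1])
E
```

```text
clock: 9.18
tool_pos: [0.6253, -0.2628, 0.02]
orientation: [-0.001, 0.734, 0.679, -0.0]
force: [0.4, -0.0, 0.2]
width: 0.45
grip_force: 0.0
clock: 10.68
tool_pos: [0.6343, -0.1528, 0.0211]
orientation: [0.0, 0.734, 0.679, 0.0]
force: [-0.7, -4.4, 3.4]
width: 0.45
grip_force: 2.4
jig 35.302157635395794 -88.16071059026496
```

View pics/g.png

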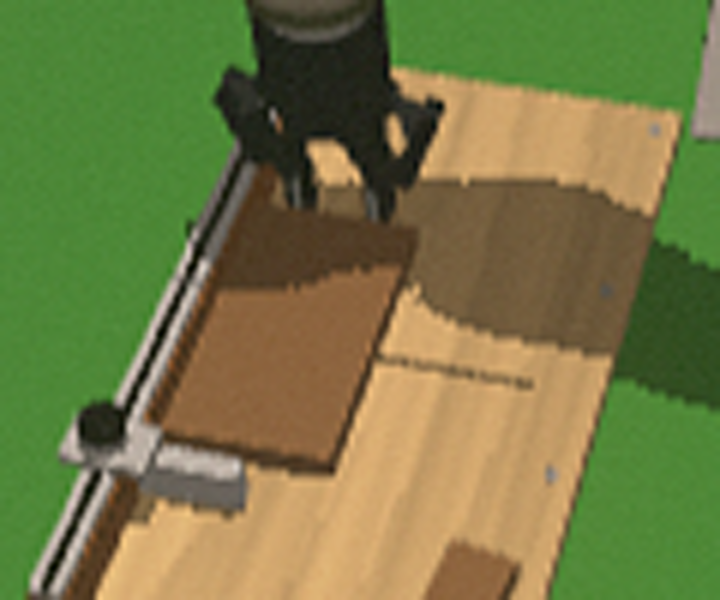

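The board is still along the fence and its end, (165,430)–(335,470), is close to the stop. I'll compute the gap.

```bash
python3 - <<'E'
from h import *
c,s=.9969,-.0785
def J(x,y,z):
    p=plane("side",(165+(x+.5)/6-.5,140+(y+.5)/6-.5),z)*1000;v=p[:2]-[606,-62];return (round(c*v[0]+s*v[1],1),round(-s*v[0]+c*v[1],1))
for n,a in dict(end_near=(334,460,.036),end_far=(165,430,.036),back_near=(417,232,.036),stop_tip=(243,510,.018),stop_tiptop=(243,462,.036),kerf=(532,384,.018),corner=(681,115,.018)).items(): print(n,J(*a))
im=read_camera("top")
cv2.imwrite("pics/h.png",cv2.resize(im[95:155,205:305],None,fx=8,fy=8,interpolation=cv2.INTER_CUBIC))
E
```

```text
end_near (np.float64(-20.6), np.float64(101.8))
end_far (np.float64(77.7), np.float64(102.5))
back_near (np.float64(-19.7), np.float64(-73.4))
stop_tip (np.float64(24.0), np.float64(133.3))
stop_tiptop (np.float64(28.1), np.float64(114.2))
kerf (np.float64(-111.0), np.float64(11.6))
corner (np.float64(-152.5), np.float64(-224.6))
```

View pics/h.png

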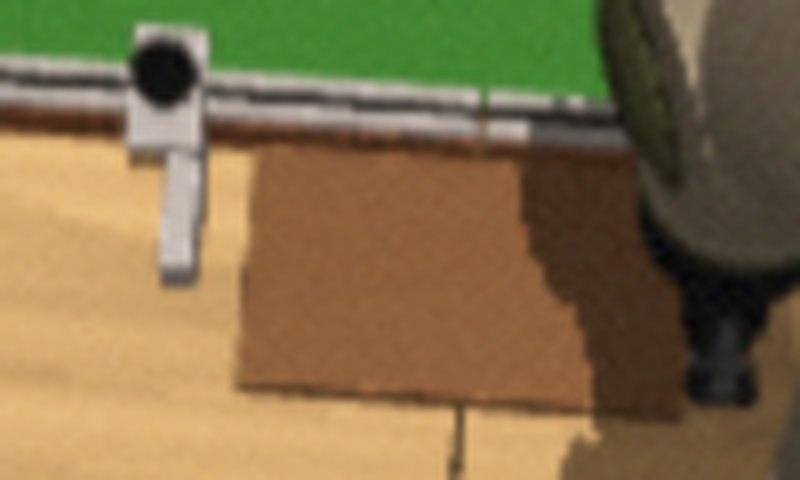

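The top crop shows a gap of about 45 px (≈16 mm) between the board's end (x≈245) and the stop face (x≈200). I'll push 12 mm more, then creep.

```bash
python3 -m creep '[[[0.005,0,0,0,45],[0.004,0,0,0,45],[0.003,0,0,0,45],[0.001,0,0,0,45]]]'; python3 -m creep '[[[0.001,0,0,0,45],[0.001,0,0,0,45]]]';  python3 -m creep '[[[0.001,0,0,0,45]]]'
```

```text
clock: 11.28
tool_pos: [0.635, -0.1401, 0.0207]
orientation: [-0.0, 0.734, 0.679, -0.0]
force: [-0.5, -3.2, 1.8]
width: 0.45
grip_force: 1.7
clock: 11.52
tool_pos: [0.6352, -0.1385, 0.0207]
orientation: [-0.0, 0.734, 0.679, -0.0]
force: [-1.4, -2.5, 2.3]
width: 0.448
grip_force: 1.5
clock: 11.65
tool_pos: [0.6352, -0.1374, 0.0207]
orientation: [-0.0, 0.734, 0.679, -0.0]
force: [0.4, -2.6, 1.0]
width: 0.454
grip_force: 1.4
```

```bash
python3 -m creep '[[[0.001,0,0,0,45]]]'
```

```text
clock: 11.78
tool_pos: [0.6354, -0.1363, 0.0207]
orientation: [-0.0, 0.734, 0.679, 0.0]
force: [-0.7, -2.5, 0.9]
width: 0.452
grip_force: 1.3
```

Only about 2.5 N, so the board is still sliding freely. I'll continue 1 mm at a time.

```bash
python3 -m creep '[[[0.001,0,0,0,45]]]' | grep -E "tool|force: \["; python3 -m creep '[[[0.001,0,0,0,45]]]'| grep -E "tool|force: \["
```

```text
tool_pos: [0.6354, -0.1353, 0.0207]
force: [-0.4, -2.7, 0.8]
tool_pos: [0.6355, -0.1343, 0.0207]
force: [-0.7, -1.8, 0.9]
```

```bash
python3 -m creep '[[[0.001,0,0,0,45]]]' | grep -E "tool|force: \["
```

```text
tool_pos: [0.6356, -0.1333, 0.0207]
force: [-0.1, -2.5, 0.5]
```

```bash
python3 -m creep '[[[0.001,0,0,0,45]]]' | grep -E "tool|force: \["
```

```text
tool_pos: [0.6356, -0.1329, 0.0207]
force: [-0.2, -4.7, 0.5]
```

```bash
python3 -m creep '[[[0.001,0,0,0,45]]]' | grep -E "tool|force: \["; python3 - <<'E'
from h import *
im=read_camera("top")
cv2.imwrite("pics/i.png",cv2.resize(im[95:155,205:305],None,fx=8,fy=8,interpolation=cv2.INTER_CUBIC))
E
```

```text
tool_pos: [0.6355, -0.1329, 0.0207]
force: [-0.4, -8.0, 1.5]
```

View pics/i.png

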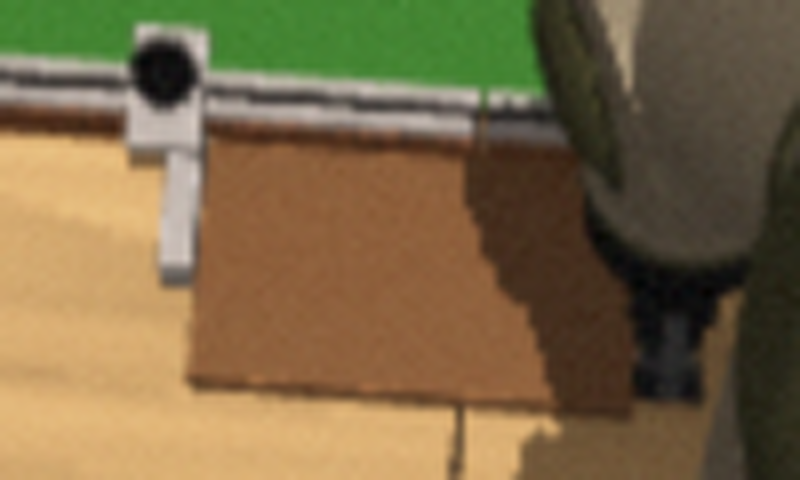

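The board's end meets the stop face at x≈200, the knob is still at (163,70), and the push force rose to 8 N without any motion. Next is a gentle press on the near edge to make sure it is flush with the fence.

```bash
python3 -m creep '[[[-0.01,0,0,0,45],[-0.01,0,-0.01,0,45],[0,0,-0.05,0,45],[0.04,-0.0283,0,0,45],[0.04,-0.0283,0,0,45],[0.04,-0.0283,0,0,45],[0,0,0,0.1745,45],[0,0,0,0.1745,45],[0,0,0,0.1745,45],[0,0,0,0.1745,45],[0,0,0,0.1745,45],[0,0,0,0.1745,45]]]'|grep clock; python3 -m creep '[[[0,0,0,0.1745,45],[0,0,0,0.1745,45],[0,0,0,0.1745,45],[0,0,0,0,45]]]'
python3 - <<'E'
from h import *
p=np.array(get_obs()["tool_pos"])*1000
c,s=.9969,-.0785;v=p[:2]-[606,-62];print("jig",c*v[0]+s*v[1],-s*v[0]+c*v[1],p)
E
```

```text
clock: 13.95
clock: 14.45
tool_pos: [0.5591, -0.025, 0.0812]
orientation: [-0.0, 0.999, -0.038, 0.0]
force: [-0.2, 0.2, -0.2]
width: 0.451
grip_force: 0.0
jig -49.619458067242206 33.17899340412142 [559.13759453 -25.02769362  81.22178997]
```

```bash
python3 -m creep '[[[0,0,0.03,0,45],[0,0,0.02,0,45],[0,0,0.01,0,45],[0.008,0,0,0,45],[0.007,0,0,0,45],[0.004,0,0,0,45],[0.002,0,0,0,45]]]'| grep -E "tool|force: \["; python3 -m creep '[[[0.001,0,0,0,45],[0.001,0,0,0,45]]]'| grep -E "tool|force: \["
```

```text
tool_pos: [0.5804, -0.0269, 0.0212]
force: [-0.3, -0.2, -0.0]
tool_pos: [0.5817, -0.027, 0.0208]
force: [-1.1, -0.0, -0.3]
```

```bash
python3 -m creep '[[[0.001,0,0,0,45]]]'| grep -E "tool|force: \["
```

```text
tool_pos: [0.5819, -0.0271, 0.0207]
force: [-4.3, 0.6, 3.8]
```

```bash
python3 -m creep '[[[0.001,0,0,0,45],[0.001,0,0,0,45],[0,0,0,0,45]]]'| grep -E "tool|force: \["; python3 -m creep '[[[-0.005,0,0,0,45],[-0.015,0,0,0,45],[-0.01,0,-0.03,0,45],[0,0,-0.06,0,45],[0,0,-0.06,0,45],[-0.04,0.05,-0.0,0,45],[-0.01,0.06,0,0,45],[0,0.06,0,0,45],[0,0.06,0,0,45],[0,0.06,0,0,45],[0,0,0,0,45]]]'; python3 - <<'E'
from h import *
im=read_camera("top")
cv2.imwrite("pics/j.png",cv2.resize(im[95:205,185:345],None,fx=5,fy=5,interpolation=cv2.INTER_CUBIC))
E
```

```text
tool_pos: [0.5829, -0.0272, 0.0206]
force: [-6.2, 1.0, 4.3]
clock: 17.45
tool_pos: [0.4814, -0.3143, 0.1706]
orientation: [0.001, 0.999, -0.043, 0.0]
force: [-0.4, 1.1, -0.1]
width: 0.447
grip_force: 0.0
```

View pics/j.png

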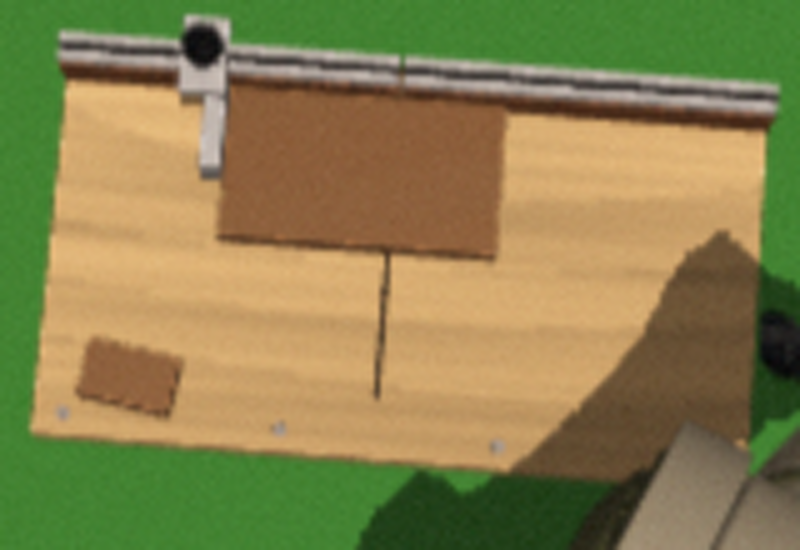

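The board is flush to the fence, its end is against the stop face at x≈222, and the stop (203,45) and offcut have not moved. The arm is clear.

```bash
python3 -c "
from bench import *
print(close_job())"
```

```text
the job is handed in; nothing more can be done
None
```

The MDF board now lies along the fence with its end against the length stop, judged from the last top picture and the contact forces. I pushed it with the fingertips only, at no more than about 9 N, the stop and offcut did not move, the arm finished clear of everything, and the job was handed in at about 17.5 s.

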